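# Close the vial drawers and start the sampler

### The job

The two vial drawers of the sampler have been loaded and left part-way out: push each of them fully home with the fingertips, smoothly and without slamming, with the vials left standing in their sockets. Once both drawers are flush with the front, press the green start key all the way down with a fingertip and let it come back up. Pick nothing up, and leave the bottle, the beaker and the ampoule tray where they are.

Things in the scene. Friction and masses are not known exactly. Their poses are not given: they have to be found in the camera images.
- sampler: the vial sampler, a fixed beige instrument 300 wide, 380 deep, 192 mm high. Origin: middle of the lower edge of its flat front face, on the bench; x points level into it (the way the drawers close), y left along the front, z up. The deck over the two drawers is 100 mm high and 200 mm deep from the front face; behind it rises the tower with the black control panel
- drawer_left (a joint): left drawer, how far it is pulled out, in m: 0 = fully home (its front flush with the instrument's front face, a firm end stop), up to 0.12. It slides level along the sampler's x axis; about 3 N of friction, no spring or latch, stays where it is left
- drawer_left_front (a point): middle of the outer face of the left drawer's flat grey front, 60 mm above the bench; same axes as the sampler (x = the way in). At sampler y = +84 mm, x = minus the opening. The front is 104 wide, 12 thick, 24 to 80 mm above the bench, without a handle
- vial_left1 (a joint): how far, in m, a loose vial has been lifted straight up out of its socket (0 = standing in it): amber glass, white cap, 23 mm diameter, 46 mm high, in the front row of the left drawer, its top 75 mm above the bench, its middle 28 mm behind the drawer front's outer face and 30 mm to the left of its middle line
- vial_left2 (a joint): how far, in m, a loose vial has been lifted straight up out of its socket (0 = standing in it): amber glass, white cap, 23 mm diameter, 46 mm high, in the front row of the left drawer, its top 75 mm above the bench, its middle 28 mm behind the drawer front's outer face and 0 mm from its middle line
- vial_left3 (a joint): how far, in m, a loose vial has been lifted straight up out of its socket (0 = standing in it): amber glass, white cap, 23 mm diameter, 46 mm high, in the front row of the left drawer, its top 75 mm above the bench, its middle 28 mm behind the drawer front's outer face and 30 mm to the right of its middle line
- drawer_right (a joint): right drawer, how far it is pulled out, in m: 0 = fully home (its front flush with the instrument's front face, a firm end stop), up to 0.12. It slides level along the sampler's x axis; about 3 N of friction, no spring or latch, stays where it is left
- drawer_right_front (a point): middle of the outer face of the right drawer's flat grey front, 60 mm above the bench; same axes as the sampler (x = the way in). At sampler y = -84 mm, x = minus the opening. The front is 104 wide, 12 thick, 24 to 80 mm above the bench, without a handle
- vial_right1 (a joint): how far, in m, a loose vial has been lifted straight up out of its socket (0 = standing in it): amber glass, blue cap, 23 mm diameter, 46 mm high, in the front row of the right drawer, its top 75 mm above the bench, its middle 28 mm behind the drawer front's outer face and 30 mm to the left of its middle line
- vial_right2 (a joint): how far, in m, a loose vial has been lifted straight up out of its socket (0 = standing in it): amber glass, blue cap, 23 mm diameter, 46 mm high, in the front row of the right drawer, its top 75 mm above the bench, its middle 28 mm behind the drawer front's outer face and 0 mm from its middle line
- vial_right3 (a joint): how far, in m, a loose vial has been lifted straight up out of its socket (0 = standing in it): amber glass, blue cap, 23 mm diameter, 46 mm high, in the front row of the right drawer, its top 75 mm above the bench, its middle 28 mm behind the drawer front's outer face and 30 mm to the right of its middle line
- start_key (a joint): travel of the green start key in m: 0 = up, 0.006 = fully down; a spring returns it. 1.5 N starts it moving, 5 N holds it fully down. It acts from 0.0045 on
- start_key_top (a point): middle of the top of the green start key, a round cap 24 mm across standing 10 mm out of a black collar 40 mm across, on the deck midway between the drawers, 51 mm behind the front face, 128 mm above the bench. z points out of the key, leaning 0.15 rad towards the front; the key moves against z
- ampoule_tray: loose white tray 66 x 130 x 26 mm with three amber ampoules, lying on the deck behind the start key; origin: middle of its underside, x along its short side
- reagent_bottle: loose amber bottle with blue cap, 70 mm diameter, 140 mm high, standing on the bench beside the sampler; origin: middle of its foot
- beaker: loose glass beaker, 68 mm diameter, 90 mm high, standing on the bench beside the sampler; origin: middle of its foot
Not all that is in view belongs to the job. Of the things that look like the reagent_bottle, the largest one is meant.

How it is judged:
By the outcome, as a careful person would: the job done as asked, in the order asked, and still so for the second after the job is handed in, with the robot touching nothing.
It also fails if it takes over 48 s, if anything falls off the work surface, if the arm or the gripper's body presses on something with over 40 N, if the wrist force passes 120 N, or if a joint passes its speed limit or range.

### The arm

A 6-joint arm with a two-finger parallel gripper is mounted at the origin on the work surface. World frame = base frame: x ahead of the robot, y to its left, z up, the work surface at z = 0. Lengths are in m, angles in rad, forces in N, time in s.
With the tool pointing down it reaches from about 0.325 to 0.9 m from the base axis. Payload 6.1 kg.
Tool frame: the origin (TCP) lies between the finger pads; the fingertips stand robot.tips_ahead ahead of it and the grasp point (between the pads) lies 11 mm behind it (robot.tips_ahead is the distance from the TCP to the fingertips, in m); z points along the fingers, y is the line along which they close (so a half turn about z gives the same grasp; the last joint's range is limited). The gripper opens to 87 mm and grips with 3 to 60 N. Pads are 19 mm wide; open, the fingers measure 117 mm over their backs; the gripper's body (75 mm by 190 mm) begins 51 mm behind the grasp point.
Start: joints at [-0.126, 0.22, 1.526, -0, 1.395, -0.126], TCP at [0.625, -0, 0.231] pointing down, gripper open.
Joint ranges: [-2.98, 2.98], [-0.91, 2.08], [0.09, 2.57], [-1.24, 4.39], [0.2, 2.65], [-2.68, 2.68]. Speed limits (rad/s): [2.57, 2.57, 3.01, 3.14, 3.14, 3.14].

### API

Orientations are given as a 3x3 rotation matrix whose columns are the frame's x, y, z axes.
In Python, from plant import sensors, grab_frame, get_calibration, workorder, robot gives the robot as it stands.
- The arm moves only by the tool arm_command, never from a script. Its argument "motion" is a list of rows, each an object of numbers: "x", "y", "z": the shift along the tool's x, y, z in m; "yaw": the turn about the tool's z in degrees. In form: [{"x": .., "y": .., "z": .., "yaw": ..}, ...]. A call has 1 to 20 rows; each row is the pose to reach, as a shift and turn from the pose commanded when the call began, along the tool's axes at that moment; what a row does not reach only later rows make up. A row lasts 1/10 s, in which the tool goes at most 50 mm and 8.59 degrees, less where a joint would pass 70% of its speed; a pose out of reach is approached as far as the arm can. A call with a gripper value outside its range is refused whole. "fingers" is the closure, from -1 (fully open) to 1 (shut), set as the call begins (left out, the last holds). The fingers move at their own pace and stop on an object; "newtons" is the grip in N (left out, the last holds). Time passes only in rows, so rows that repeat a pose let the fingers close. It gives the time, the measured TCP pose, the force, the opening and the grip force at its end, in the units of the state.
- sensors.get_obs(): the state, without advancing time (a new reading comes with each control period).
- grab_frame(name): name is "scene" or "side" or "wrist"; returns (picture, depth): 420x560x3 uint8, red, green, blue; 420x560 float32, m along the optical axis (not along the pixel's ray), 0 where there is no reading.
- get_calibration(name): a dict with "camera_matrix" (3x3 intrinsics, pixels), "rvec" (rotation vector, rad) and "tvec" (3), from world to camera coordinates, as OpenCV has them. Camera axes: x right, y down, z forward; pixel columns grow to the right and rows downward; lengths in m; the calibration is good to about 2 mm. A picture is of the moment at which its call begins: read the wrist's pose just before it. get_calibration takes no time and is no camera call; for the wrist camera it gives the pose at the moment of the call.
- workorder.hand_in(): hands the job in; it is judged then, once.
The state is a dict: "time_s": time; "joint_positions": joint angles; "dq": joint speeds; "joint_torque": joint torques, N m; "tool_pos": TCP position; "ee_rot": TCP orientation; "wrist_force": force on the tool from outside, world axes, zero at the start; "moment": the same for the moment, N m; "width": opening from 0.0 (shut) to 1.0 (fully open); "finger_force": force on a finger pad.
Only numpy, scipy, OpenCV 4.12 (cv2) and the standard library are available. Lean on these libraries where they do the work, as an engineer would, in place of code of your own. Each camera call takes 0.05 s, during which the arm holds its last target. There are 200 camera calls.

## Working session

There is one attempt and no reset: what is moved stays moved. The work goes in short steps, Python scripts to look and compute and a tool call to move; the robot and the scene stay as the last step left them, time stands still between calls to the robot, and variables do not carry over. Pictures are saved under pics/ and viewed, at most 10 in all, crops included, and the job is handed in when it is done.

Besides the shell and the picture viewer there is one more tool, called after "Emit:" in YAML: its name, and indented under it one key for each argument. arm_command: Moves the arm, as the interface text tells. Its arguments: {"type":"object","properties":{"motion":{"type":"array","items":{"type":"object","properties":{"x":{"type":"number"},"y":{"type":"number"},"z":{"type":"number"},"yaw":{"type":"number"}}}},"fingers":{"type":"number"},"newtons":{"type":"number"}},"required":["motion"]}

```bash
mkdir -p pics; cat > h.py <<'E'
import numpy as np, cv2
from plant import sensors, grab_frame, get_calibration, workorder, robot
def grab(n):
    c=get_calibration(n); p,d=grab_frame(n)
    np.savez(''+n+'.npz',p=p,d=d,K=c['camera_matrix'],r=c['rvec'],t=c['tvec']); return p
def load(n):
    f=np.load(''+n+'.npz'); K=f['K']; R=cv2.Rodrigues(f['r'])[0]; t=f['t'].reshape(3)
    d=f['d']; v,u=np.indices(d.shape)
    ray=np.stack([(u-K[0,2])/K[0,0],(v-K[1,2])/K[1,1],np.ones(d.shape)],-1)
    W=(ray*d[...,None]-t)@R
    W[d==0]=np.nan
    return f['p'],W,ray@R,-R.T@t
E
python3 - <<'E'
from h import *
a=grab('scene');b=grab('side')
for n,p in(('scene',a),('side',b)): cv2.imwrite(f'pics/{n}.png',p[...,::-1])
print(sensors.get_obs(), robot.tips_ahead)
E
```

```text
{'time_s': 0.1, 'joint_positions': array([-1.26103299e-01,  2.21149226e-01,  1.52749213e+00,  2.48026132e-05,
        1.39468113e+00, -1.26093317e-01]), 'dq': array([ 0.0017105 , -0.0021258 , -0.00262421, -0.00019414, -0.00179239,
        0.00158064]), 'joint_torque': array([ 7.49785686e-04, -4.95945239e+01, -3.88519800e+01,  7.01414770e-02,
        5.15591155e-02, -7.55870246e-05]), 'tool_pos': array([6.24464565e-01, 7.02285756e-05, 2.29547833e-01]), 'ee_rot': array([[ 1.45555030e-05,  9.99998533e-01, -1.71302433e-03],
       [ 9.99999971e-01, -1.41413400e-05,  2.41784803e-04],
       [ 2.41760224e-04, -1.71302780e-03, -9.99998504e-01]]), 'wrist_force': array([-0.30128379,  0.06250557, -0.47921445]), 'moment': array([ 0.01987767, -0.02019567, -0.00373615]), 'finger_force': 0.0, 'width': 0.9989893834086238} 0.008
```

View pics/scene.png

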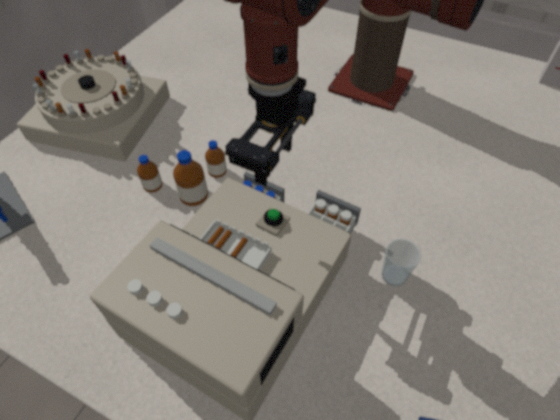

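View pics/side.png

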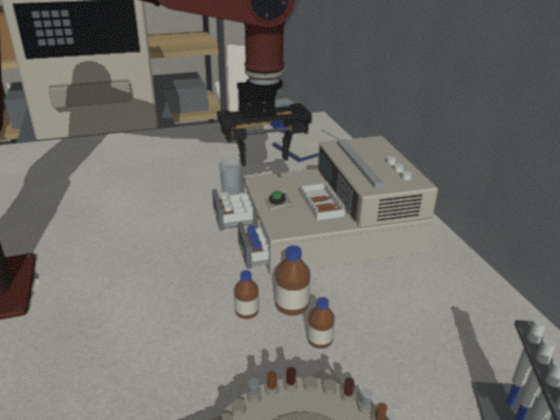

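The scene view shows the sampler with its front towards the robot. The white-cap (left) drawer is at (333,210), the blue-cap (right) drawer at (262,187), the key at (273,216), the tray at (235,243) and the beaker at (400,262). There are three amber bottles, at (149,173), (190,178) and (215,159); the largest is (190,178), close to the sampler's right side. The side view agrees: key (278,197), drawers (233,207) and (256,243), large bottle (293,281).

```bash
cat > m.py <<'E'
from h import *
def run():
    out={}
    for n in('scene','side'):
        p,W,ray,o=load(n); hsv=cv2.cvtColor(p,cv2.COLOR_RGB2HSV)
        g=cv2.inRange(hsv,(45,90,40),(80,255,255))
        k,l,s,c=cv2.connectedComponentsWithStats(g)
        i=1+np.argmax(s[1:,4]); u,v=c[i].round().astype(int)
        r=ray[v,u]; print(n,'green',c[i],s[i,4],'world',o+r*(.127-o[2])/r[2])
        near=np.linalg.norm(W[...,:2]-(o+r*(.127-o[2])/r[2])[:2],axis=-1)<.35
        m=(near&(abs(W[...,2]-.1)<.005)).astype(np.uint8)
        m=cv2.morphologyEx(m,cv2.MORPH_OPEN,np.ones((3,3)))
        k,l,s,c=cv2.connectedComponentsWithStats(m); i=1+np.argmax(s[1:,4])
        pts=W[l==i][:,:2].astype(np.float32); print('deck',cv2.minAreaRect(pts),len(pts))
        out[n]=(W,near,p,hsv)
    return out
if __name__=='__main__':
    o=run()
    for n in o: # zoom
        W=o[n][0]; p=o[n][2]
        y,x={'scene':(130,130),'side':(170,200)}[n]
        cv2.imwrite(f'pics/{n}_z.png',cv2.resize(p[y:y+150,x:x+200],(800,600),interpolation=cv2.INTER_CUBIC)[...,::-1])
E
python3 m.py
```

```text
scene green [272.95726496 214.38461538] 117 world [0.66383132 0.01786732 0.127     ]
deck ((0.7054238319396973, 0.014360815286636353), (0.2996083199977875, 0.19605177640914917), 86.95005798339844) 8036
side green [276.625      195.01785714] 56 world [0.65795503 0.00534103 0.127     ]
deck ((0.750619649887085, 0.01025836169719696), (0.3058379888534546, 0.2885166108608246), 87.28569030761719) 4438
```

View pics/scene_z.png

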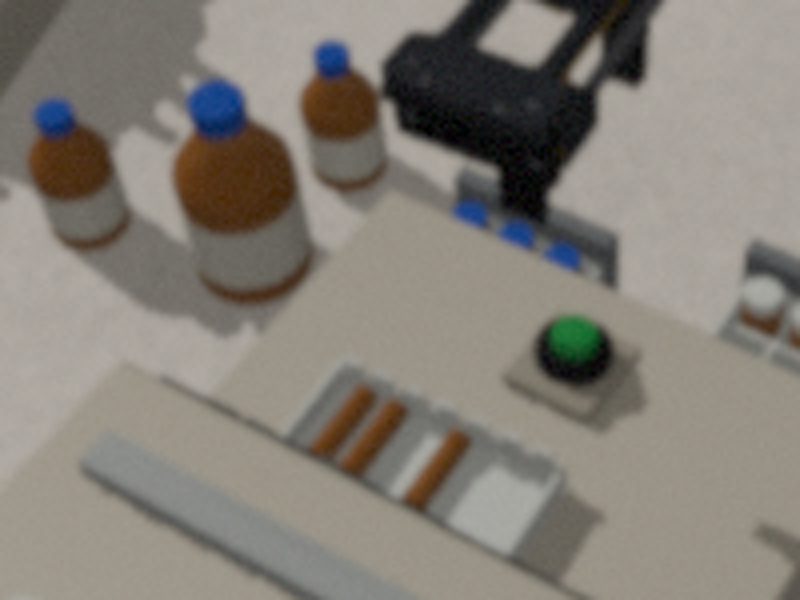

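View pics/side_z.png

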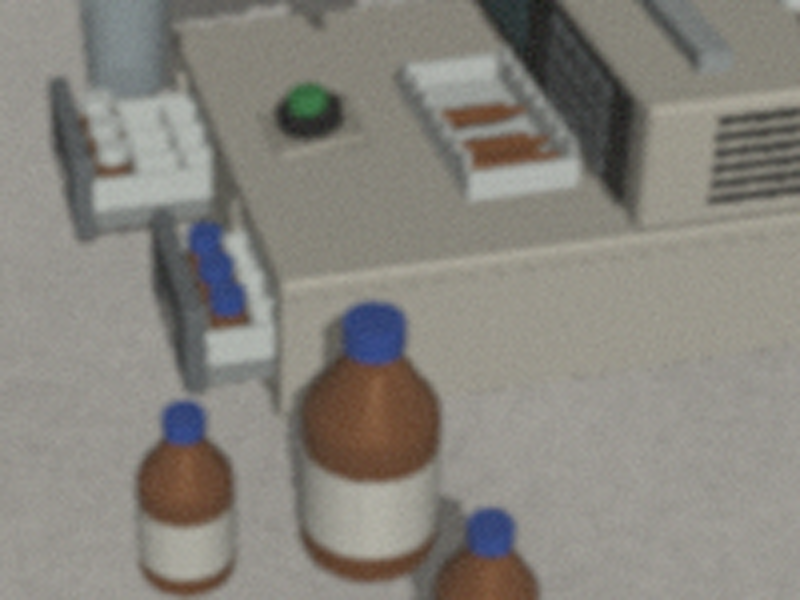

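The crops confirm it. The large bottle at scene px (191,178) is about twice the size of its two lookalikes, so it is the reagent_bottle. It stands right beside the sampler's side wall. Next I measure in the sampler frame.

```bash
cat > m2.py <<'E'
from h import *
a=np.deg2rad(-3.05); O=np.array([.6075,.0196]); R2=np.array([[np.cos(a),-np.sin(a)],[np.sin(a),np.cos(a)]])
def S(W): 
    q=W.copy(); q[...,:2]=(W[...,:2]-O)@R2; return q
if __name__=='__main__':
  for n in('scene','side'):
    p,W,ray,o=load(n); q=S(W); hsv=cv2.cvtColor(p,cv2.COLOR_RGB2HSV)
    def st(t,m):
        z=q[m]; print(n,t,len(z), '' if len(z)<3 else (np.percentile(z,[2,50,98],axis=0)*1000).round().tolist())
    x,y,z=np.moveaxis(q,-1,0)
    print('cam',S(o[None])[0].round(3))
    g=cv2.inRange(hsv,(45,90,40),(80,255,255))>0
    st('green',g); st('green top',g&(z>.1255))
    # deck front & side edges
    d=abs(z-.1)<.004
    for y0 in(-.12,-.06,.06,.12):
        m=d&(abs(y-y0)<.01)&(x<.1); print(n,'front edge y',y0, (np.percentile(x[m],1)*1000).round(1) if m.any() else None)
    for x0 in(.03,.12):
        m=d&(abs(x-x0)<.02); print('side edges',(np.percentile(y[m],[.5,99.5])*1000).round(1))
    for s in(1,-1):
        m=(abs(y-s*.084)<.06)&(x<-.005)&(x>-.14)
        st('drawer %d top'%s,m&(z>.074)&(z<.084)); st('drawer %d all'%s,m&(z>.02)&(z<.084))
    am=cv2.inRange(hsv,(3,120,40),(18,255,255))>0
    near=(abs(x)<.4)&(abs(y)<.4)
    st('bottle',am&near&(y<-.15)&(y>-.3)&(z>.02)&(z<.11))
    bl=cv2.inRange(hsv,(105,120,40),(130,255,255))>0
    st('blue high',bl&near&(z>.115)&(y<-.1)); st('tray',near&(abs(y)<.1)&(x>.07)&(x<.195)&(z>.115)&(z<.14))
    st('bluecaps',bl&near&(z<.085)&(y>-.15)&(x<0))
    st('beaker',near&(y>.155)&(z>.03)&(z<.11)&(x<.1))
    st('gripper?',(z>.1)&(abs(y)<.2)&(x<-.02)&(x>-.2)&(z<.2))
E
python3 m2.py
```

```text
cam [0.492 0.275 0.811]
scene green 117 [[44.0, -14.0, 116.0], [56.0, 1.0, 126.0], [64.0, 11.0, 128.0]]
scene green top 59 [[46.0, -10.0, 126.0], [55.0, 0.0, 127.0], [63.0, 10.0, 128.0]]
scene front edge y -0.12 2.5
scene front edge y -0.06 -541.2
scene front edge y 0.06 3.9
scene front edge y 0.12 3.2
side edges [-591.2  148.3]
side edges [-147.3  148.3]
scene drawer 1 top 313 [[-83.0, 35.0, 74.0], [-74.0, 86.0, 78.0], [-47.0, 133.0, 81.0]]
scene drawer 1 all 1286 [[-81.0, 37.0, 37.0], [-57.0, 89.0, 63.0], [-35.0, 135.0, 80.0]]
scene drawer -1 top 205 [[-48.0, -132.0, 74.0], [-38.0, -66.0, 78.0], [-15.0, -33.0, 80.0]]
scene drawer -1 all 512 [[-47.0, -132.0, 44.0], [-37.0, -72.0, 73.0], [-16.0, -32.0, 80.0]]
scene bottle 711 [[-74.0, -259.0, 55.0], [31.0, -227.0, 86.0], [58.0, -210.0, 109.0]]
scene blue high 141 [[13.0, -256.0, 129.0], [28.0, -240.0, 138.0], [39.0, -228.0, 141.0]]
scene tray 369 [[71.0, -95.0, 115.0], [124.0, -28.0, 117.0], [168.0, 35.0, 126.0]]
scene bluecaps 104 [[-37.0, -123.0, 62.0], [-25.0, -85.0, 73.0], [-19.0, -47.0, 77.0]]
scene beaker 1128 [[-44.0, 223.0, 3
[... 516 characters left out ...]
wer 1 all 1053 [[-83.0, 30.0, 30.0], [-51.0, 53.0, 54.0], [-8.0, 130.0, 80.0]]
side drawer -1 top 255 [[-48.0, -136.0, 74.0], [-40.0, -90.0, 78.0], [-12.0, -37.0, 82.0]]
side drawer -1 all 870 [[-49.0, -138.0, 29.0], [-30.0, -118.0, 63.0], [-7.0, -38.0, 81.0]]
side bottle 752 [[-87.0, -279.0, 55.0], [7.0, -265.0, 86.0], [43.0, -247.0, 108.0]]
side blue high 154 [[10.0, -261.0, 128.0], [21.0, -253.0, 139.0], [33.0, -236.0, 142.0]]
side tray 353 [[119.0, -97.0, 115.0], [151.0, -47.0, 118.0], [187.0, 33.0, 127.0]]
side bluecaps 129 [[-29.0, -126.0, 67.0], [-22.0, -91.0, 74.0], [-15.0, -49.0, 77.0]]
side beaker 608 [[-44.0, 217.0, 32.0], [-15.0, 231.0, 70.0], [15.0, 284.0, 90.0]]
side gripper? 0
```

Left drawer opening is about 85 mm, right about 50 mm. The sampler frame sits at about (0.6095, 0.018) with yaw −3.05°, and the gripper path is clear of the bottle and beaker. I start with closed fingers in front of the left drawer.

Emit:
arm_command:
  motion:
    - {"x": 0.015, "y": -0.02, "z": 0, "yaw": 1}
    - {"x": 0.04, "y": -0.055, "z": 0, "yaw": 2}
    - {"x": 0.07, "y": -0.09, "z": 0, "yaw": 3}
    - {"x": 0.095, "y": -0.125, "z": 0.01, "yaw": 3}
    - {"x": 0.108, "y": -0.14, "z": 0.03, "yaw": 3}
    - {"x": 0.108, "y": -0.14, "z": 0.06, "yaw": 3}
    - {"x": 0.108, "y": -0.14, "z": 0.09, "yaw": 3}
    - {"x": 0.108, "y": -0.14, "z": 0.12, "yaw": 3}
    - {"x": 0.108, "y": -0.14, "z": 0.145, "yaw": 3}
    - {"x": 0.108, "y": -0.14, "z": 0.16, "yaw": 3}
    - {"x": 0.108, "y": -0.14, "z": 0.161, "yaw": 3}
    - {"x": 0.108, "y": -0.14, "z": 0.161, "yaw": 3}
  fingers: 1
  newtons: 10

```text
time_s: 1.3
tool_pos: [0.4847, 0.108, 0.0694]
ee_rot: [[0.052, 0.999, -0.001], [0.999, -0.052, -0.0], [-0.0, -0.001, -1.0]]
wrist_force: [-0.4, 0.1, 0.2]
width: 0.032
finger_force: 0.0
```

```bash
cat > l.py <<'E'
import sys
from h import *; import m2
m2.O=np.array([.6095,.018])
grab('scene');grab('side')
s=sensors.get_obs(); print(s['time_s'],s['width'],s['wrist_force'].round(2),'tcp',(m2.S(s['tool_pos'][None])[0]*1000).round(1))
t=m2.S(s['tool_pos'][None])[0]
for n in('scene','side'):
    p,W,_,_=load(n); q=m2.S(W); x,y,z=np.moveaxis(q,-1,0)
    for k in(1,-1):
        m=(abs(y-k*.084)<.055)&(x<.02)&(x>-.14)&(z>.076)&(z<.083)
        if m.sum()>3: print(n,'front',k,m.sum(),(np.percentile(x[m],[3,20,50])*1000).round(1))
    f=(abs(y-t[1])<.03)&(abs(x-t[0])<.06)&(z>.085)&(z<.12)
    if f.sum()>3: print('finger',(np.percentile(q[f],[2,98],axis=0)*1000).round(1).tolist())
if len(sys.argv)>1:
    n,u,v=sys.argv[1],int(sys.argv[2]),int(sys.argv[3]); p=load(n)[0]
    cv2.imwrite('pics/'+sys.argv[4],cv2.resize(p[v:v+150,u:u+200],(800,600),interpolation=cv2.INTER_CUBIC)[...,::-1])
E
python3 l.py side 150 100 a.png
```

```text
1.4 0.010942944040391131 [-0.44 -0.66  0.2 ] tcp [-128.3   83.3   70.6]
scene front 1 196 [-83.6 -80.8 -77.3]
scene front -1 201 [-50.1 -47.2 -43.4]
side front 1 146 [-131.1  -84.1  -79.1]
side front -1 169 [-49.9 -48.  -43.9]
finger [[-141.3, 68.7, 85.3], [-112.8, 89.4, 119.1]]
```

View pics/a.png

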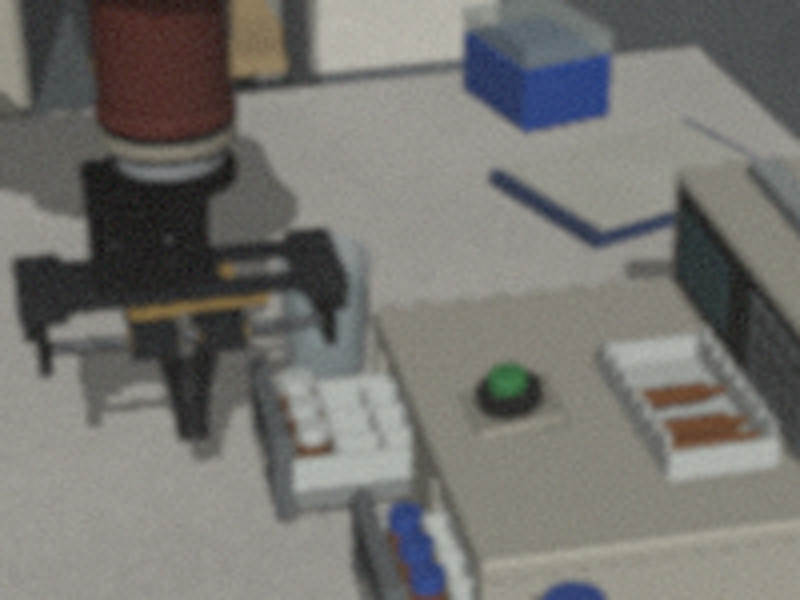

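The gripper (fingertips at crop (190,430)) is in front of the left drawer. Two hooks hang from the ends of the gripper body, at (335,335) and (45,370), so I check how low they reach over the deck.

```bash
python3 - <<'E'
from h import *; import m2
m2.O=np.array([.6095,.018])
t=np.array([-.1283,.0833])
for n in('scene','side'):
    p,W,_,_=load(n); q=m2.S(W); x,y,z=np.moveaxis(q,-1,0)
    dark=p.max(-1)<60
    for a,b in((-.13,-.05),(-.05,.03),(.03,.07),(.07,.13)):
        m=dark&(x-t[0]>a)&(x-t[0]<b)&(abs(y-t[1])<.08)&(z>.085)&(z<.3)
        if m.sum()>5: print(n,a,b,m.sum(),(np.percentile(z[m],[1,5,20])*1000).round(),'dx',((np.percentile(x[m],[1,99])-t[0])*1000).round(),'y',((np.percentile(y[m],[1,99])-t[1])*1000).round())
E
```

```text
scene -0.13 -0.05 115 [138. 140. 147.] dx [-89. -53.] y [21. 37.]
scene -0.05 0.03 1217 [150. 152. 156.] dx [-39.  30.] y [-32.  38.]
scene 0.03 0.07 712 [138. 143. 165.] dx [30. 70.] y [-25.  33.]
scene 0.07 0.13 682 [132. 136. 146.] dx [70. 96.] y [-33.  37.]
side -0.13 -0.05 282 [146. 156. 172.] dx [-91. -51.] y [-39.  28.]
side -0.05 0.03 1388 [ 88. 105. 154.] dx [-49.  28.] y [-40.  25.]
side 0.03 0.07 168 [146. 167. 170.] dx [30. 70.] y [-37.  23.]
side 0.07 0.13 188 [139. 146. 164.] dx [71. 92.] y [-40.  31.]
```

Emit:
arm_command:
  motion:
    - {"y": 0.007}
    - {"y": 0.014}
    - {"y": 0.019}
    - {"y": 0.022}
    - {"y": 0.024}
    - {"y": 0.026}
    - {"y": 0.028}
    - {"y": 0.03}
    - {"y": 0.032}
    - {"y": 0.035}
    - {"y": 0.038}
    - {"y": 0.042}
    - {"y": 0.047}
    - {"y": 0.052}
    - {"y": 0.057}
    - {"y": 0.062}
    - {"y": 0.067}
    - {"y": 0.071}
    - {"y": 0.074}
    - {"y": 0.076}

```text
validation failed for argument at $.mo...
```

```bash
python3 l.py
```

```text
1.5 0.011151459936791674 [ 0.9  -0.4  -0.51] tcp [-128.1   83.4   70.8]
scene front 1 203 [-83.4 -80.8 -77.3]
scene front -1 207 [-49.9 -46.9 -42.8]
side front 1 146 [-132.2  -84.   -79.2]
side front -1 180 [-50.  -48.  -43.9]
finger [[-141.1, 69.4, 86.2], [-112.6, 88.9, 119.6]]
```

All four keys are needed in each row.

Emit:
arm_command:
  motion:
    - {"x": 0, "y": 0.007, "z": 0, "yaw": 0}
    - {"x": 0, "y": 0.014, "z": 0, "yaw": 0}
    - {"x": 0, "y": 0.019, "z": 0, "yaw": 0}
    - {"x": 0, "y": 0.022, "z": 0, "yaw": 0}
    - {"x": 0, "y": 0.024, "z": 0, "yaw": 0}
    - {"x": 0, "y": 0.026, "z": 0, "yaw": 0}
    - {"x": 0, "y": 0.028, "z": 0, "yaw": 0}
    - {"x": 0, "y": 0.03, "z": 0, "yaw": 0}
    - {"x": 0, "y": 0.032, "z": 0, "yaw": 0}
    - {"x": 0, "y": 0.035, "z": 0, "yaw": 0}
    - {"x": 0, "y": 0.038, "z": 0, "yaw": 0}
    - {"x": 0, "y": 0.042, "z": 0, "yaw": 0}
    - {"x": 0, "y": 0.047, "z": 0, "yaw": 0}
    - {"x": 0, "y": 0.052, "z": 0, "yaw": 0}
    - {"x": 0, "y": 0.057, "z": 0, "yaw": 0}
    - {"x": 0, "y": 0.062, "z": 0, "yaw": 0}
    - {"x": 0, "y": 0.067, "z": 0, "yaw": 0}
    - {"x": 0, "y": 0.071, "z": 0, "yaw": 0}
    - {"x": 0, "y": 0.074, "z": 0, "yaw": 0}
    - {"x": 0, "y": 0.076, "z": 0, "yaw": 0}

```text
time_s: 3.5
tool_pos: [0.5611, 0.1039, 0.0694]
ee_rot: [[0.052, 0.999, -0.0], [0.999, -0.052, -0.0], [-0.0, -0.0, -1.0]]
wrist_force: [-3.2, 0.1, 0.1]
width: 0.007
finger_force: 1.3
```

```bash
python3 l.py
```

```text
3.6 0.009248064731926178 [-0.95  0.14 -0.18] tcp [-52.7  83.3  69.5]
scene front 1 83 [-42.5 -39.9 -35.7]
scene front -1 200 [-50.1 -47.4 -43.3]
finger [[-45.9, 94.5, 97.2], [4.4, 112.7, 103.5]]
side front 1 108 [-58.6 -42.  -35.8]
side front -1 166 [-49.9 -48.  -44. ]
finger [[-64.9, 60.0, 86.0], [6.8, 107.9, 119.1]]
```

Emit:
arm_command:
  motion:
    - {"x": 0, "y": 0.002, "z": 0, "yaw": 0}
    - {"x": 0, "y": 0.005, "z": 0, "yaw": 0}
    - {"x": 0, "y": 0.009, "z": 0, "yaw": 0}
    - {"x": 0, "y": 0.013, "z": 0, "yaw": 0}
    - {"x": 0, "y": 0.017, "z": 0, "yaw": 0}
    - {"x": 0, "y": 0.021, "z": 0, "yaw": 0}
    - {"x": 0, "y": 0.024, "z": 0, "yaw": 0}
    - {"x": 0, "y": 0.026, "z": 0, "yaw": 0}
    - {"x": 0, "y": 0.028, "z": 0, "yaw": 0}
    - {"x": 0, "y": 0.03, "z": 0, "yaw": 0}
    - {"x": 0, "y": 0.031, "z": 0, "yaw": 0}
    - {"x": 0, "y": 0.032, "z": 0, "yaw": 0}
    - {"x": 0, "y": 0.033, "z": 0, "yaw": 0}
    - {"x": 0, "y": 0.034, "z": 0, "yaw": 0}
    - {"x": 0, "y": 0.035, "z": 0, "yaw": 0}
    - {"x": 0, "y": 0.036, "z": 0, "yaw": 0}

```text
time_s: 5.2
tool_pos: [0.5969, 0.102, 0.0695]
ee_rot: [[0.052, 0.999, -0.0], [0.999, -0.052, -0.0], [-0.0, -0.0, -1.0]]
wrist_force: [-2.9, -1.6, 0.3]
width: 0.006
finger_force: 1.3
```

```bash
python3 l.py
```

```text
5.3 0.00518406017770712 [-1.72 -1.24 -0.14] tcp [-16.9  83.4  69.6]
scene front -1 188 [-50.3 -46.9 -43.5]
finger [[-9.2, 75.2, 93.0], [37.7, 113.1, 105.2]]
side front 1 64 [-24.  -11.6  -4.2]
side front -1 169 [-50.3 -48.1 -44. ]
finger [[-28.7, 55.9, 86.5], [41.6, 109.4, 118.1]]
```

Still sliding at 3 N with about 4–5 mm left, so I go on at 0.7 mm per row and watch the force.

Emit:
arm_command:
  motion:
    - {"x": 0, "y": 0.0007, "z": 0, "yaw": 0}
    - {"x": 0, "y": 0.0014, "z": 0, "yaw": 0}
    - {"x": 0, "y": 0.0021, "z": 0, "yaw": 0}
    - {"x": 0, "y": 0.0028, "z": 0, "yaw": 0}
    - {"x": 0, "y": 0.0035, "z": 0, "yaw": 0}

```text
time_s: 5.8
tool_pos: [0.5993, 0.1021, 0.0695]
ee_rot: [[0.052, 0.999, -0.003], [0.999, -0.052, 0.0], [-0.0, -0.003, -1.0]]
wrist_force: [-9.0, -1.1, 5.5]
width: 0.003
finger_force: 4.7
```

Emit:
arm_command:
  motion:
    - {"x": 0, "y": 0.0006, "z": 0, "yaw": 0}
    - {"x": 0, "y": 0.0012, "z": 0, "yaw": 0}

```text
time_s: 6.0
tool_pos: [0.5993, 0.1021, 0.0694]
ee_rot: [[0.052, 0.999, -0.005], [0.999, -0.052, 0.0], [-0.0, -0.005, -1.0]]
wrist_force: [-13.8, -1.8, 9.3]
width: 0.01
finger_force: 7.4
```

End stop reached: the TCP stopped while the force rose to 14 N. I back off and shift across to the right drawer.

Emit:
arm_command:
  motion:
    - {"x": 0, "y": -0.002, "z": 0, "yaw": 0}
    - {"x": 0, "y": -0.008, "z": 0, "yaw": 0}
    - {"x": 0, "y": -0.025, "z": 0, "yaw": 0}
    - {"x": -0.005, "y": -0.05, "z": 0, "yaw": 0}
    - {"x": -0.02, "y": -0.075, "z": 0, "yaw": 0}
    - {"x": -0.045, "y": -0.085, "z": 0, "yaw": 0}
    - {"x": -0.08, "y": -0.085, "z": 0, "yaw": 0}
    - {"x": -0.115, "y": -0.085, "z": 0, "yaw": 0}
    - {"x": -0.145, "y": -0.085, "z": 0, "yaw": 0}
    - {"x": -0.162, "y": -0.085, "z": 0, "yaw": 0}
    - {"x": -0.167, "y": -0.085, "z": 0, "yaw": 0}
    - {"x": -0.167, "y": -0.085, "z": 0, "yaw": 0}

```text
time_s: 7.2
tool_pos: [0.5085, -0.0608, 0.07]
ee_rot: [[0.054, 0.999, 0.002], [0.999, -0.054, -0.0], [0.0, 0.002, -1.0]]
wrist_force: [0.2, 0.4, -0.0]
width: 0.007
finger_force: 0.0
```

```bash
python3 l.py scene 220 130 b.png
```

```text
7.3 0.00455665747684297 [ 0.21  0.18 -0.11] tcp [-97.1 -83.   69.7]
scene front -1 195 [-87.4 -47.1 -42.9]
finger [[-101.8, -82.6, 85.5], [-80.9, -72.3, 108.8]]
side front 1 17 [-3.4 -2.5 -1.6]
side front -1 187 [-99.5 -49.4 -45. ]
finger [[-109.0, -96.9, 86.1], [-81.6, -78.5, 117.4]]
```

View pics/b.png

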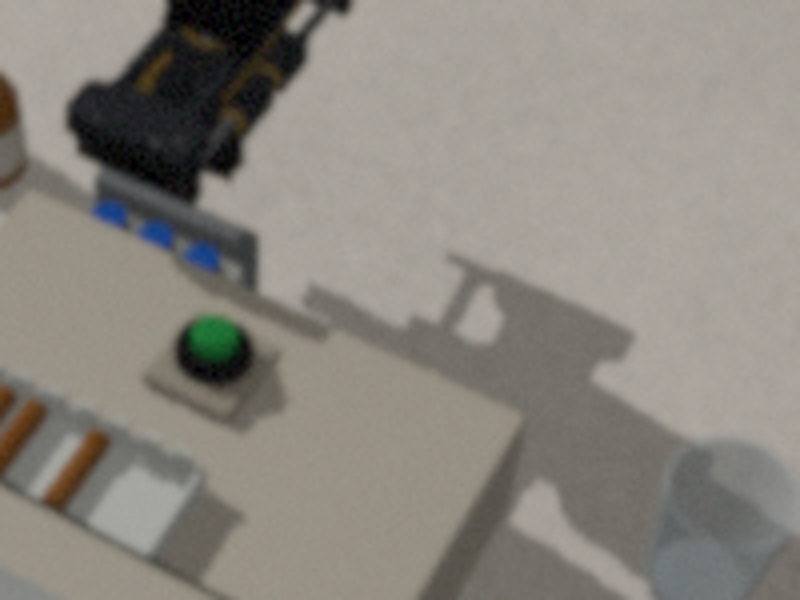

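The left drawer now sits behind the deck edge. The gripper (130,110 in the crop) is in front of the right drawer front at (180,210), so I push it.

Emit:
arm_command:
  motion:
    - {"x": 0, "y": 0.007, "z": 0, "yaw": 0}
    - {"x": 0, "y": 0.015, "z": 0, "yaw": 0}
    - {"x": 0, "y": 0.022, "z": 0, "yaw": 0}
    - {"x": 0, "y": 0.027, "z": 0, "yaw": 0}
    - {"x": 0, "y": 0.03, "z": 0, "yaw": 0}
    - {"x": 0, "y": 0.032, "z": 0, "yaw": 0}
    - {"x": 0, "y": 0.034, "z": 0, "yaw": 0}
    - {"x": 0, "y": 0.036, "z": 0, "yaw": 0}
    - {"x": 0, "y": 0.038, "z": 0, "yaw": 0}
    - {"x": 0, "y": 0.041, "z": 0, "yaw": 0}
    - {"x": 0, "y": 0.044, "z": 0, "yaw": 0}
    - {"x": 0, "y": 0.048, "z": 0, "yaw": 0}
    - {"x": 0, "y": 0.052, "z": 0, "yaw": 0}
    - {"x": 0, "y": 0.056, "z": 0, "yaw": 0}
    - {"x": 0, "y": 0.06, "z": 0, "yaw": 0}
    - {"x": 0, "y": 0.064, "z": 0, "yaw": 0}
    - {"x": 0, "y": 0.068, "z": 0, "yaw": 0}
    - {"x": 0, "y": 0.071, "z": 0, "yaw": 0}
    - {"x": 0, "y": 0.073, "z": 0, "yaw": 0}
    - {"x": 0, "y": 0.074, "z": 0, "yaw": 0}

```text
time_s: 9.3
tool_pos: [0.5819, -0.0644, 0.0694]
ee_rot: [[0.052, 0.999, -0.0], [0.999, -0.052, -0.0], [-0.0, -0.0, -1.0]]
wrist_force: [-2.4, -1.3, -0.4]
width: 0.005
finger_force: 1.3
```

Emit:
arm_command:
  motion:
    - {"x": 0, "y": 0.001, "z": 0, "yaw": 0}
    - {"x": 0, "y": 0.002, "z": 0, "yaw": 0}
    - {"x": 0, "y": 0.003, "z": 0, "yaw": 0}
    - {"x": 0, "y": 0.004, "z": 0, "yaw": 0}
    - {"x": 0, "y": 0.005, "z": 0, "yaw": 0}
    - {"x": 0, "y": 0.0057, "z": 0, "yaw": 0}
    - {"x": 0, "y": 0.0064, "z": 0, "yaw": 0}

```text
time_s: 10.0
tool_pos: [0.5882, -0.0646, 0.0695]
ee_rot: [[0.052, 0.999, -0.0], [0.999, -0.052, 0.0], [0.0, -0.0, -1.0]]
wrist_force: [-2.8, -1.4, -0.9]
width: 0.004
finger_force: 1.3
```

Emit:
arm_command:
  motion:
    - {"x": 0, "y": 0.0007, "z": 0, "yaw": 0}
    - {"x": 0, "y": 0.0014, "z": 0, "yaw": 0}
    - {"x": 0, "y": 0.0021, "z": 0, "yaw": 0}
    - {"x": 0, "y": 0.0028, "z": 0, "yaw": 0}
    - {"x": 0, "y": 0.0035, "z": 0, "yaw": 0}
    - {"x": 0, "y": 0.004, "z": 0, "yaw": 0}

```text
time_s: 10.6
tool_pos: [0.5901, -0.0646, 0.0694]
ee_rot: [[0.052, 0.999, -0.005], [0.999, -0.052, 0.001], [0.0, -0.005, -1.0]]
wrist_force: [-13.2, -0.8, 6.5]
width: 0.002
finger_force: 6.9
```

End stop reached on the right as well. I retreat, rise, and check.

Emit:
arm_command:
  motion:
    - {"x": 0, "y": -0.002, "z": 0, "yaw": 0}
    - {"x": 0, "y": -0.008, "z": 0, "yaw": 0}
    - {"x": 0, "y": -0.025, "z": 0, "yaw": 0}
    - {"x": 0, "y": -0.045, "z": 0, "yaw": 0}
    - {"x": 0, "y": -0.055, "z": -0.01, "yaw": 0}
    - {"x": 0, "y": -0.057, "z": -0.04, "yaw": 0}
    - {"x": 0, "y": -0.057, "z": -0.08, "yaw": 0}
    - {"x": 0, "y": -0.057, "z": -0.11, "yaw": 0}
    - {"x": 0, "y": -0.057, "z": -0.13, "yaw": 0}
    - {"x": 0, "y": -0.057, "z": -0.14, "yaw": 0}
    - {"x": 0, "y": -0.057, "z": -0.14, "yaw": 0}

```text
time_s: 11.7
tool_pos: [0.5366, -0.062, 0.2115]
ee_rot: [[0.052, 0.999, 0.004], [0.999, -0.052, -0.001], [-0.001, 0.004, -1.0]]
wrist_force: [0.3, 0.3, -0.7]
width: 0.003
finger_force: 0.0
```

```bash
python3 l.py side 200 140 c.png; python3 m2.py | grep -E "green|edge|bottle|beaker|tray|blue"
```

```text
11.8 0.0023705586664711604 [ 0.34 -0.6  -1.13] tcp [-70.2 -83.5 208.6]
side front 1 59 [-3.9 -3.3 -1.2]
side front -1 87 [-4.7 -3.6 -1.7]
scene green 115 [[44.0, -14.0, 117.0], [56.0, 1.0, 126.0], [64.0, 11.0, 129.0]]
scene green top 59 [[46.0, -10.0, 126.0], [56.0, 0.0, 127.0], [63.0, 9.0, 129.0]]
scene front edge y -0.12 2.7
scene front edge y -0.06 -542.5
scene front edge y 0.06 3.4
scene front edge y 0.12 3.4
side edges [-595.5  148.5]
side edges [-148.   148.5]
scene bottle 704 [[-73.0, -259.0, 55.0], [31.0, -227.0, 86.0], [58.0, -210.0, 108.0]]
scene blue high 139 [[13.0, -256.0, 129.0], [28.0, -240.0, 138.0], [40.0, -228.0, 141.0]]
scene tray 365 [[71.0, -94.0, 115.0], [123.0, -25.0, 117.0], [168.0, 35.0, 126.0]]
scene bluecaps 0 
scene beaker 1123 [[-44.0, 223.0, 32.0], [-25.0, 253.0, 67.0], [18.0, 283.0, 90.0]]
side green 56 [[42.0, -14.0, 116.0], [51.0, -9.0, 125.0], [61.0, 2.0, 129.0]]
side green top 27 [[43.0, -15.0, 126.0], [52.0, -6.0, 128.0], [59.0, 2.0, 129.0]]
side front edge y -0.12 2.1
side front edge y -0.06 -538.9
side front edge y 0.06 1.8
side front edge y 0.12 2.3
side edges [-358.9  146.2]
side edges [-152.7  145. ]
side bottle 762 [[-87.0, -279.0, 55.0], [7.0, -264.0, 86.0], [44.0, -247.0, 109.0]]
side blue high 155 [[10.0, -261.0, 128.0], [21.0, -253.0, 139.0], [34.0, -236.0, 141.0]]
side tray 378 [[119.0, -97.0, 115.0], [151.0, -50.0, 118.0], [188.0, 34.0, 127.0]]
side bluecaps 0 
side beaker 216 [[-45.0, 223.0, 32.0], [-30.0, 234.0, 62.0], [17.0, 280.0, 90.0]]
```

View pics/c.png

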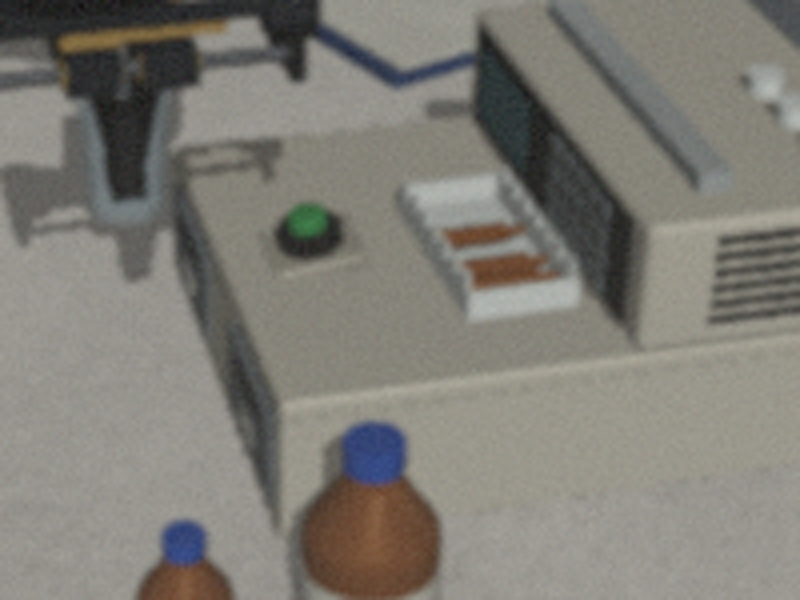

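Both drawer fronts lie in the face (crop (190,265) and (245,400)). The key at (307,220), the tray and the bottle are unmoved. Next I go above the key and down to about 5 mm over it.

Emit:
arm_command:
  motion:
    - {"x": 0.01, "y": 0.015, "z": 0, "yaw": 0}
    - {"x": 0.025, "y": 0.04, "z": 0, "yaw": 0}
    - {"x": 0.045, "y": 0.07, "z": 0, "yaw": 0}
    - {"x": 0.065, "y": 0.095, "z": 0, "yaw": 0}
    - {"x": 0.08, "y": 0.115, "z": 0, "yaw": 0}
    - {"x": 0.0835, "y": 0.121, "z": 0.005, "yaw": 0}
    - {"x": 0.0835, "y": 0.121, "z": 0.02, "yaw": 0}
    - {"x": 0.0835, "y": 0.121, "z": 0.04, "yaw": 0}
    - {"x": 0.0835, "y": 0.121, "z": 0.055, "yaw": 0}
    - {"x": 0.0835, "y": 0.121, "z": 0.063, "yaw": 0}
    - {"x": 0.0835, "y": 0.121, "z": 0.066, "yaw": 0}
    - {"x": 0.0835, "y": 0.121, "z": 0.066, "yaw": 0}

```text
time_s: 13.0
tool_pos: [0.6601, 0.0148, 0.1433]
ee_rot: [[0.053, 0.999, -0.001], [0.999, -0.053, -0.0], [-0.0, -0.001, -1.0]]
wrist_force: [0.0, 0.0, 0.0]
width: 0.006
finger_force: 0.0
```

```bash
python3 l.py side 200 140 d.png; python3 - <<'E'
from h import *; import m2
m2.O=np.array([.6095,.018])
p,W,_,_=load('side'); q=m2.S(W); x,y,z=np.moveaxis(q,-1,0)
for y0,w in((.084,.04),(-.084,.04),(0,.02),(-.142,.004)):
    m=(abs(y-y0)<w)&(z>.03)&(z<.075)&(abs(x)<.03); print(y0,m.sum(),(np.nanmedian(x[m])*1000).round(1))
E
```

```text
13.1 0.006489465325833922 [-0.82  0.52  0.35] tcp [ 51.6  -0.3 144.6]
finger [[2.9, -27.3, 96.4], [103.6, 28.9, 118.4]]
side front 1 63 [-3.9 -3.  -1.4]
side front -1 83 [-4.5 -3.8 -2. ]
finger [[-0.7, -29.5, 93.9], [108.9, 27.4, 118.7]]
0.084 90 -3.9
-0.084 118 -4.5
0 47 -0.3
-0.142 23 -0.3
```

View pics/d.png

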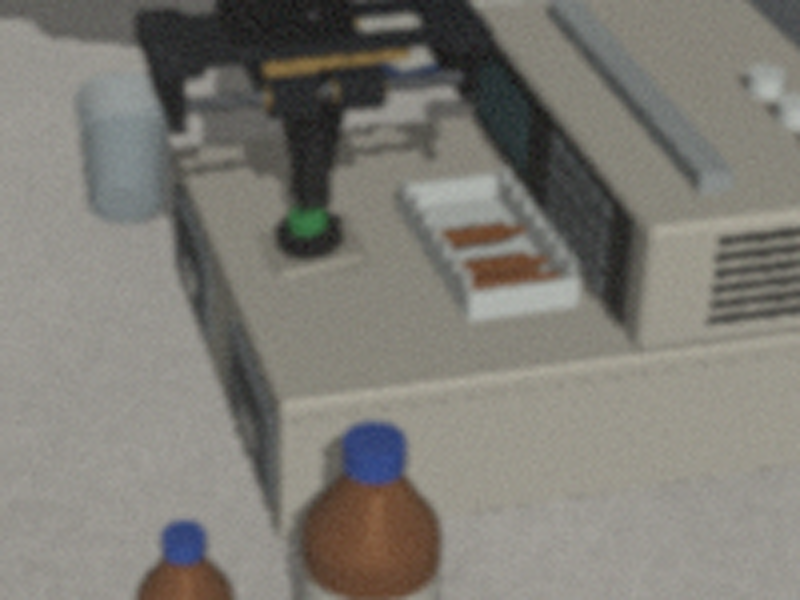

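The crop shows the fingertips just above the key, but the depth shows both drawer fronts still about 4 mm proud of the face (−3.9 and −4.5 against −0.3). The stop I felt was probably the tapered finger meeting the deck edge above the drawer. The key is untouched, so this can still be mended. I profile the fingers.

```bash
python3 - <<'E'
from h import *; import m2
m2.O=np.array([.6095,.018])
s=sensors.get_obs(); t=m2.S(s['tool_pos'][None])[0]; print(t.round(4))
for n in('scene','side'):
    p,W,_,_=load(n); q=m2.S(W); x,y,z=np.moveaxis(q-t,-1,0)
    g=p.astype(int); dark=(p.max(-1)<75)&(g[...,1]-g[...,0]<25)
    for h in range(-8,60,6):
        m=dark&(abs(x)<.03)&(abs(y)<.03)&(z>h/1000)&(z<(h+6)/1000)
        if m.sum()>4: print(n,'above tip',h+8,m.sum(),'x',(np.percentile(x[m],[3,97])*1000).round(1),'y',(np.percentile(y[m],[3,97])*1000).round(1))
E
```

```text
[ 0.0516 -0.0003  0.1446]
scene above tip 0 11 x [-5.2  9.1] y [ 3.3 10.9]
scene above tip 6 10 x [-6.3  9.8] y [ 4.  11.2]
scene above tip 12 14 x [-5.   8.7] y [ 7.1 11.3]
scene above tip 18 5 x [ 1.1 11. ] y [ 1.  10.5]
scene above tip 24 7 x [ 6.4 11.2] y [-4.5 11.2]
scene above tip 30 6 x [11.8 13.2] y [-3.6  3.1]
side above tip 0 17 x [-8.1  7.1] y [-12.5   7.3]
side above tip 6 20 x [-8.2  6.2] y [-13.1   3.6]
side above tip 12 19 x [-8.5  6.9] y [-12.8   9.3]
side above tip 18 23 x [-8.7  7.4] y [-13.1  -0.9]
side above tip 24 22 x [-9.9  8.7] y [-12.9   4.7]
side above tip 30 24 x [-11.8  11.4] y [-14.2  -2.8]
side above tip 36 29 x [-12.3  13. ] y [-14.4  -3.7]
side above tip 42 38 x [-13.3  12.5] y [-13.5   6.4]
side above tip 48 32 x [-15.5  13.4] y [-14.1   7.8]
side above tip 54 25 x [-14.8  14. ] y [-14.2  -7.3]
```

Across the closing direction the fingers are straight near the tips but taper wider from about 22 mm up. Their sides are straight all the way. So I turn the tool by 90° and push with the finger sides, tips at z ≈ 68 mm, right drawer first.

Emit:
arm_command:
  motion:
    - {"x": 0, "y": 0, "z": -0.01, "yaw": 0}
    - {"x": 0, "y": 0, "z": -0.035, "yaw": 0}
    - {"x": 0, "y": 0, "z": -0.055, "yaw": 3}
    - {"x": -0.01, "y": -0.012, "z": -0.065, "yaw": 10}
    - {"x": -0.025, "y": -0.025, "z": -0.065, "yaw": 18}
    - {"x": -0.04, "y": -0.04, "z": -0.065, "yaw": 26}
    - {"x": -0.055, "y": -0.055, "z": -0.065, "yaw": 34}
    - {"x": -0.068, "y": -0.07, "z": -0.065, "yaw": 42}
    - {"x": -0.079, "y": -0.083, "z": -0.065, "yaw": 50}
    - {"x": -0.0837, "y": -0.0916, "z": -0.065, "yaw": 58}
    - {"x": -0.0837, "y": -0.0916, "z": -0.065, "yaw": 66}
    - {"x": -0.0837, "y": -0.0916, "z": -0.05, "yaw": 74}
    - {"x": -0.0837, "y": -0.0916, "z": -0.025, "yaw": 82}
    - {"x": -0.0837, "y": -0.0916, "z": 0, "yaw": 88}
    - {"x": -0.0837, "y": -0.0916, "z": 0.025, "yaw": 90}
    - {"x": -0.0837, "y": -0.0916, "z": 0.045, "yaw": 90}
    - {"x": -0.0837, "y": -0.0916, "z": 0.06, "yaw": 90}
    - {"x": -0.0837, "y": -0.0916, "z": 0.067, "yaw": 90}
    - {"x": -0.0837, "y": -0.0916, "z": 0.0675, "yaw": 90}
    - {"x": -0.0837, "y": -0.0916, "z": 0.0675, "yaw": 90}

```text
time_s: 15.1
tool_pos: [0.5654, -0.0638, 0.0771]
ee_rot: [[0.999, -0.052, 0.002], [-0.052, -0.999, -0.0], [0.002, 0.0, -1.0]]
wrist_force: [-0.4, 0.0, 0.5]
width: 0.006
finger_force: 0.0
```

Emit:
arm_command:
  motion:
    - {"x": 0.005, "y": 0, "z": 0, "yaw": 0}
    - {"x": 0.011, "y": 0, "z": 0, "yaw": 0}
    - {"x": 0.016, "y": 0, "z": 0, "yaw": 0}
    - {"x": 0.019, "y": 0, "z": 0, "yaw": 0}
    - {"x": 0.0205, "y": 0, "z": 0, "yaw": 0}
    - {"x": 0.0215, "y": 0, "z": 0, "yaw": 0}
    - {"x": 0.0225, "y": 0, "z": 0, "yaw": 0}
    - {"x": 0.0235, "y": 0, "z": 0, "yaw": 0}
    - {"x": 0.0245, "y": 0, "z": 0, "yaw": 0}
    - {"x": 0.0255, "y": 0, "z": 0, "yaw": 0}
    - {"x": 0.026, "y": 0, "z": 0, "yaw": 0}

```text
time_s: 16.2
tool_pos: [0.5903, -0.0649, 0.0759]
ee_rot: [[0.999, -0.052, -0.001], [-0.052, -0.999, 0.0], [-0.001, -0.0, -1.0]]
wrist_force: [-3.1, -0.0, 1.3]
width: 0.01
finger_force: 1.3
```

Emit:
arm_command:
  motion:
    - {"x": 0.0007, "y": 0, "z": 0, "yaw": 0}
    - {"x": 0.0014, "y": 0, "z": 0, "yaw": 0}
    - {"x": 0.0021, "y": 0, "z": 0, "yaw": 0}

```text
time_s: 16.5
tool_pos: [0.592, -0.065, 0.0759]
ee_rot: [[0.999, -0.052, -0.002], [-0.052, -0.999, 0.0], [-0.002, -0.0, -1.0]]
wrist_force: [-7.0, 0.5, 3.9]
width: 0.008
finger_force: 3.7
```

Emit:
arm_command:
  motion:
    - {"x": 0.0006, "y": 0, "z": 0, "yaw": 0}
    - {"x": 0.0012, "y": 0, "z": 0, "yaw": 0}
    - {"x": 0.0012, "y": 0, "z": 0, "yaw": 0}

```text
time_s: 16.8
tool_pos: [0.5919, -0.065, 0.0759]
ee_rot: [[0.999, -0.052, -0.005], [-0.052, -0.999, 0.0], [-0.005, -0.0, -1.0]]
wrist_force: [-10.5, 0.8, 7.8]
width: 0.005
finger_force: 5.4
```

```bash
cat > f.py <<'E'
from h import *; import m2
m2.O=np.array([.6095,.018])
grab('side'); s=sensors.get_obs(); print((m2.S(s['tool_pos'][None])[0]*1000).round(1),s['wrist_force'].round(1))
p,W,_,_=load('side'); q=m2.S(W); x,y,z=np.moveaxis(q,-1,0)
for y0,w in((.084,.045),(-.115,.015),(-.084,.045),(-.05,.012),(0,.02),(-.142,.004)):
    m=(abs(y-y0)<w)&(z>.03)&(z<.075)&(abs(x)<.03); print(y0,m.sum(),(np.nanpercentile(x[m],[15,50,85])*1000).round(1))
E
python3 f.py
```

```text
[-13.1 -83.8  75.9] [-11.1   0.1   6.9]
0.084 1 [-3.9 -3.9 -3.9]
-0.115 53 [-1.1 -0.7 -0.3]
-0.084 130 [-9.6 -0.8 -0.3]
-0.05 7 [-1.1 -1.  -0.4]
0 0 nan
-0.142 19 [-1.  -0.4 10.6]
  return np.nanmean(a, axis, out=out, keepdims=keepdims)
```

The right front now reads −0.8 against −0.4 for the face, so it is flush within noise. Now the left drawer the same way.

Emit:
arm_command:
  motion:
    - {"x": -0.003, "y": 0, "z": 0, "yaw": 0}
    - {"x": -0.01, "y": 0, "z": 0, "yaw": 0}
    - {"x": -0.025, "y": -0.005, "z": 0, "yaw": 0}
    - {"x": -0.03, "y": -0.025, "z": 0, "yaw": 0}
    - {"x": -0.03, "y": -0.06, "z": 0, "yaw": 0}
    - {"x": -0.03, "y": -0.1, "z": 0, "yaw": 0}
    - {"x": -0.03, "y": -0.135, "z": 0, "yaw": 0}
    - {"x": -0.03, "y": -0.158, "z": 0, "yaw": 0}
    - {"x": -0.03, "y": -0.167, "z": 0, "yaw": 0}
    - {"x": -0.024, "y": -0.168, "z": 0, "yaw": 0}
    - {"x": -0.018, "y": -0.168, "z": 0, "yaw": 0}
    - {"x": -0.013, "y": -0.168, "z": 0, "yaw": 0}
    - {"x": -0.01, "y": -0.168, "z": 0, "yaw": 0}
    - {"x": -0.008, "y": -0.168, "z": 0, "yaw": 0}
    - {"x": -0.007, "y": -0.168, "z": 0, "yaw": 0}
    - {"x": -0.006, "y": -0.168, "z": 0, "yaw": 0}
    - {"x": -0.005, "y": -0.168, "z": 0, "yaw": 0}
    - {"x": -0.004, "y": -0.168, "z": 0, "yaw": 0}
    - {"x": -0.003, "y": -0.168, "z": 0, "yaw": 0}
    - {"x": -0.002, "y": -0.168, "z": 0, "yaw": 0}

```text
time_s: 18.85
tool_pos: [0.6003, 0.1027, 0.0759]
ee_rot: [[0.999, -0.052, -0.001], [-0.052, -0.999, -0.0], [-0.001, 0.0, -1.0]]
wrist_force: [-2.8, -1.3, 0.6]
width: 0.004
finger_force: 1.3
```

```bash
python3 -W ignore f.py
```

```text
[-13.4  84.   75.9] [-2.9 -1.6  1.5]
0.084 96 [-12.5  -1.2  -0.6]
-0.115 56 [-1.2 -0.8 -0.4]
-0.084 144 [-1.3 -0.7 -0.2]
-0.05 37 [-0.9 -0.6  0.1]
0 52 [-0.7 -0.2  0.2]
-0.142 23 [-1.   1.7 17.3]
```

Emit:
arm_command:
  motion:
    - {"x": 0.0006, "y": 0, "z": 0, "yaw": 0}
    - {"x": 0.0012, "y": 0, "z": 0, "yaw": 0}
    - {"x": 0.0018, "y": 0, "z": 0, "yaw": 0}
    - {"x": 0.0024, "y": 0, "z": 0, "yaw": 0}
    - {"x": 0.0024, "y": 0, "z": 0, "yaw": 0}

```text
time_s: 19.4
tool_pos: [0.6011, 0.1026, 0.0759]
ee_rot: [[0.999, -0.052, -0.005], [-0.052, -0.999, -0.0], [-0.005, 0.0, -1.0]]
wrist_force: [-11.4, -2.1, 8.2]
width: 0.004
finger_force: 5.2
```

The stop is firm, but the depth hints at about 0.5 mm left on each (the fingers widen slightly above 30 mm). I repeat with tips 7 mm higher so that only the straight part faces the deck edge.

Emit:
arm_command:
  motion:
    - {"x": -0.004, "y": 0, "z": 0, "yaw": 0}
    - {"x": -0.01, "y": 0, "z": 0, "yaw": 0}
    - {"x": -0.01, "y": 0, "z": -0.004, "yaw": 0}
    - {"x": -0.01, "y": 0, "z": -0.007, "yaw": 0}
    - {"x": -0.007, "y": 0, "z": -0.007, "yaw": 0}
    - {"x": -0.005, "y": 0, "z": -0.007, "yaw": 0}
    - {"x": -0.004, "y": 0, "z": -0.007, "yaw": 0}
    - {"x": -0.003, "y": 0, "z": -0.007, "yaw": 0}
    - {"x": -0.002, "y": 0, "z": -0.007, "yaw": 0}
    - {"x": -0.0013, "y": 0, "z": -0.007, "yaw": 0}
    - {"x": -0.0006, "y": 0, "z": -0.007, "yaw": 0}
    - {"x": 0, "y": 0, "z": -0.007, "yaw": 0}
    - {"x": 0.0005, "y": 0, "z": -0.007, "yaw": 0}
    - {"x": 0.0005, "y": 0, "z": -0.007, "yaw": 0}

```text
time_s: 20.8
tool_pos: [0.6012, 0.1027, 0.0828]
ee_rot: [[0.999, -0.052, -0.006], [-0.052, -0.999, -0.0], [-0.006, 0.0, -1.0]]
wrist_force: [-10.8, -0.3, 7.3]
width: 0.009
finger_force: 5.1
```

Same stop, so the left drawer is home. I retreat, rise and go over the key.

Emit:
arm_command:
  motion:
    - {"x": -0.004, "y": 0, "z": 0, "yaw": 0}
    - {"x": -0.015, "y": 0, "z": 0, "yaw": 0}
    - {"x": -0.03, "y": 0, "z": -0.01, "yaw": 0}
    - {"x": -0.035, "y": 0, "z": -0.04, "yaw": 0}
    - {"x": -0.035, "y": 0.01, "z": -0.08, "yaw": 0}
    - {"x": -0.025, "y": 0.03, "z": -0.105, "yaw": 0}
    - {"x": 0, "y": 0.055, "z": -0.11, "yaw": 0}
    - {"x": 0.03, "y": 0.075, "z": -0.11, "yaw": 0}
    - {"x": 0.053, "y": 0.083, "z": -0.11, "yaw": 0}
    - {"x": 0.0625, "y": 0.084, "z": -0.105, "yaw": 0}
    - {"x": 0.0625, "y": 0.084, "z": -0.09, "yaw": 0}
    - {"x": 0.0625, "y": 0.084, "z": -0.075, "yaw": 0}
    - {"x": 0.0625, "y": 0.084, "z": -0.065, "yaw": 0}
    - {"x": 0.0625, "y": 0.084, "z": -0.061, "yaw": 0}
    - {"x": 0.0625, "y": 0.084, "z": -0.061, "yaw": 0}

```text
time_s: 22.3
tool_pos: [0.6604, 0.016, 0.1427]
ee_rot: [[0.999, -0.052, -0.002], [-0.052, -0.999, 0.0], [-0.002, -0.0, -1.0]]
wrist_force: [-0.7, -0.9, 0.3]
width: 0.005
finger_force: 0.0
```

```bash
python3 -W ignore f.py; python3 l.py side 200 140 e.png >/dev/null
```

```text
[ 51.7   0.6 143.8] [-0.5 -0.6  0.5]
0.084 99 [-0.7 -0.1  0.6]
-0.115 54 [-1.2 -0.7 -0.3]
-0.084 143 [-1.3 -0.7 -0.2]
-0.05 37 [-0.9 -0.5 -0.1]
0 56 [-0.6 -0.2  0.2]
-0.142 24 [-1.  -0.4 11.9]
```

View pics/e.png

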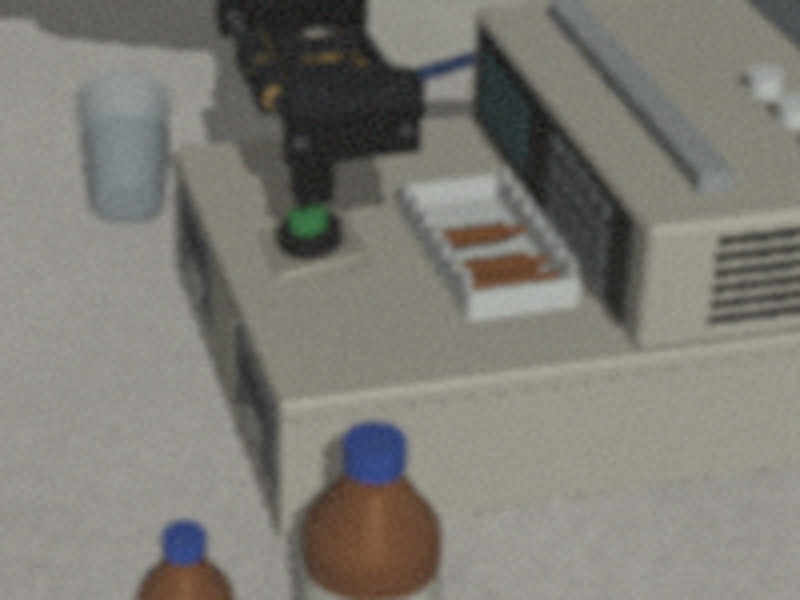

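Both fronts are now in line with the face (−0.1 and −0.7 against −0.2 and −0.4), and the fingertips are over the key at (308,200). I press it.

Emit:
arm_command:
  motion:
    - {"x": 0, "y": 0, "z": 0.002, "yaw": 0}
    - {"x": 0, "y": 0, "z": 0.004, "yaw": 0}
    - {"x": 0, "y": 0, "z": 0.006, "yaw": 0}
    - {"x": 0, "y": 0, "z": 0.0075, "yaw": 0}
    - {"x": 0, "y": 0, "z": 0.009, "yaw": 0}
    - {"x": 0, "y": 0, "z": 0.01, "yaw": 0}
    - {"x": 0, "y": 0, "z": 0.011, "yaw": 0}
    - {"x": 0, "y": 0, "z": 0.012, "yaw": 0}

```text
time_s: 23.25
tool_pos: [0.6623, 0.0153, 0.1328]
ee_rot: [[0.999, -0.052, 0.002], [-0.052, -0.999, -0.0], [0.002, 0.0, -1.0]]
wrist_force: [1.2, -0.6, 4.4]
width: 0.001
finger_force: 2.2
```

Emit:
arm_command:
  motion:
    - {"x": 0, "y": 0, "z": 0.0007, "yaw": 0}
    - {"x": 0, "y": 0, "z": 0.0014, "yaw": 0}

```text
time_s: 23.45
tool_pos: [0.6625, 0.0153, 0.1314]
ee_rot: [[0.999, -0.052, 0.002], [-0.052, -0.999, -0.0], [0.002, 0.0, -1.0]]
wrist_force: [2.3, 0.3, 6.8]
width: 0.006
finger_force: 3.8
```

Emit:
arm_command:
  motion:
    - {"x": 0, "y": 0, "z": 0.0008, "yaw": 0}
    - {"x": 0, "y": 0, "z": 0.0016, "yaw": 0}
    - {"x": 0, "y": 0, "z": 0.0016, "yaw": 0}

```text
time_s: 23.75
tool_pos: [0.6626, 0.0153, 0.1313]
ee_rot: [[0.999, -0.052, 0.003], [-0.052, -0.999, -0.0], [0.003, 0.0, -1.0]]
wrist_force: [-1.0, -0.3, 11.4]
width: 0.006
finger_force: 5.7
```

The key is on its stop: 11 N and no further travel. I release it smoothly and rise clear.

Emit:
arm_command:
  motion:
    - {"x": 0, "y": 0, "z": -0.002, "yaw": 0}
    - {"x": 0, "y": 0, "z": -0.005, "yaw": 0}
    - {"x": 0, "y": 0, "z": -0.009, "yaw": 0}
    - {"x": 0, "y": 0, "z": -0.015, "yaw": 0}
    - {"x": 0, "y": 0, "z": -0.03, "yaw": 0}
    - {"x": 0, "y": 0, "z": -0.06, "yaw": 0}
    - {"x": 0, "y": 0, "z": -0.09, "yaw": 0}
    - {"x": 0, "y": 0, "z": -0.11, "yaw": 0}
    - {"x": 0, "y": 0, "z": -0.12, "yaw": 0}
    - {"x": 0, "y": 0, "z": -0.12, "yaw": 0}

```text
time_s: 24.75
tool_pos: [0.6622, 0.0154, 0.2511]
ee_rot: [[0.999, -0.052, 0.003], [-0.052, -0.999, -0.0], [0.003, 0.0, -1.0]]
wrist_force: [0.5, 0.2, 0.8]
width: 0.008
finger_force: 0.0
```

```bash
python3 -W ignore f.py; grep -q x l.py && python3 l.py >/dev/null; python3 m2.py | grep -E "green|bottle|beaker|tray"
```

```text
[5.210e+01 2.000e-01 2.492e+02] [ 0.2 -0.4 -0. ]
0.084 100 [-0.8 -0.2  0.4]
-0.115 50 [-1.3 -0.8 -0.4]
-0.084 137 [-1.3 -0.7 -0.2]
-0.05 33 [-0.9 -0.5 -0.1]
0 54 [-0.5 -0.1  0.3]
-0.142 26 [-0.9  1.8 24. ]
scene green 121 [[nan, nan, nan], [nan, nan, nan], [nan, nan, nan]]
scene green top 54 [[46.0, -10.0, 126.0], [55.0, 0.0, 127.0], [62.0, 9.0, 129.0]]
scene bottle 715 [[-73.0, -258.0, 55.0], [31.0, -228.0, 86.0], [58.0, -210.0, 109.0]]
scene tray 355 [[71.0, -94.0, 115.0], [124.0, -31.0, 117.0], [169.0, 35.0, 126.0]]
scene beaker 1123 [[-44.0, 223.0, 32.0], [-25.0, 253.0, 67.0], [18.0, 283.0, 90.0]]
side green 56 [[42.0, -14.0, 117.0], [51.0, -7.0, 126.0], [61.0, 3.0, 129.0]]
side green top 28 [[44.0, -14.0, 126.0], [53.0, -5.0, 127.0], [61.0, 3.0, 130.0]]
side bottle 740 [[-87.0, -279.0, 55.0], [7.0, -265.0, 86.0], [43.0, -247.0, 108.0]]
side tray 374 [[119.0, -97.0, 115.0], [153.0, -48.0, 118.0], [188.0, 35.0, 127.0]]
side beaker 616 [[-44.0, 218.0, 32.0], [-15.0, 231.0, 71.0], [16.0, 284.0, 90.0]]
```

```bash
python3 -c "
from plant import workorder
print(workorder.hand_in())"
```

```text
the job is handed in; nothing more can be done
None
```

Handed in at about 25 s: both drawers pushed home (depth puts each within about 0.5 mm of the face, after a second push because the first stopped about 4 mm short), the green key then pressed to its stop and back up; bottle, beaker and tray unmoved, but the vials are out of sight in the closed drawers, so I couldn't check them.

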